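# Clamp the brown board with the slip-clutch knob

### The job

Two identical bench clamps stand on the repair bench and a brown circuit board lies loose under one of them. Turn that clamp's black knob clockwise (seen from above) until its foot presses on the board and the slip clutch lets the knob click on at least 15 degrees past its dial, then let go. Leave the board where it lies and do not turn the empty clamp.

Things in the scene. Friction and masses are not known exactly. Their poses are not given: they have to be found in the camera images.
- board: Loose brown phenolic circuit board, 68 x 115 mm (its own x, y) and 8 mm thick (12 mm over its small black chip), lying flat 12 mm above the bench on the base of the clamp to be tightened, under its foot. Origin: centre of its underside.
- clamp_knob (a point): Centre, on the upright axis, of the knob of the clamp over the board: black knurled cylinder, 29 mm diameter, 30 mm high, topmost part of the clamp (149 mm up, top 164). Turns in place; grip its sides from above at any yaw. Under it a 20 mm wide sleeve, then a 48 mm dial disc (top 106 mm up); the rest of the grey C-frame (base 130 x 130 mm, fixed to the bench) is below 100 mm.
- clamp_clutch (a joint): Slip (rad) of the knob past its dial, clockwise from above positive; 0 at first (red marks on knob and dial in line). A clockwise turn first carries the dial along, lowering the foot 6.4 mm per rad; it meets the board after 0.35 to 0.75 rad, and 0.1 rad later the clutch slips freely at 0.11 N m. The screw (0.04 N m) stays as left. 1.3 rad in one grasp is always enough.
- clamp_plunger: Upright plunger of that clamp, a steel rod with a black rubber foot 20 mm in diameter; slides straight up and down on the knob's axis without turning. Origin: centre of the foot's underside, 2 to 5 mm above the board at the start.
- spare_knob (a point): Centre of the knob of the other, empty clamp, of the same make and size with no board under it; not to be turned.
- spare_dial (a joint): Turn of the empty clamp's dial in rad, 0 at the start, clockwise seen from above positive; to be left alone.
There are look-alikes about, which are no part of the job. Leave any yellow look-alike of the part that bears clamp_knob alone. Several things have the shape of the board; the one meant has the colours described above.

How it is judged (in metres and radians):
At the end, for the whole second after the job is handed in: The foot presses on the board with more than 2 N, the knob has slipped clockwise past the dial by more than 0.26 rad (15 degrees), and the board lies at rest within 15 mm of where it lay (contact force between clamp_plunger and board above 2 N and value of joint clamp_clutch above 0.26 rad and distance of board from where it was at the start of the episode below 0.015 m and linear speed of board below 0.02 m/s); the robot touches nothing.
It fails at once if the empty clamp is turned by more than 0.15 rad (value of joint spare_dial above 0.15 rad or value of joint spare_dial below -0.15 rad).
It fails at once if the board is shoved more than 15 mm from where it lay (distance of board from where it was at the start of the episode above 0.015 m).
It also fails if it takes over 29 s, if anything falls off the work surface, if the arm or the gripper's body presses on something with over 40 N, if the wrist force passes 120 N, or if a joint passes its speed limit or range.

### The arm

A 6-joint arm with a two-finger parallel gripper is mounted at the origin on a cart in front of the work surface, level with it; the furniture and walls round the work are solid. World frame = base frame: x ahead of the robot, y to its left, z up, the work surface at z = 0. Lengths are in m, angles in degrees, forces in N, time in s.
With the tool pointing down it reaches from about 0.4 to 0.825 m from the base axis. Payload 7 kg.
Tool frame: the origin (TCP) lies between the finger pads; the fingertips stand 22 mm ahead of it and the grasp point (between the pads) lies 3 mm ahead of it; z points along the fingers, y is the line along which they close (so a half turn about z gives the same grasp; the last joint's range is limited). The gripper opens to 88 mm and grips with 3 to 60 N. Pads are 19 mm wide; open, the fingers measure 130 mm over their backs; the gripper's body (78 mm by 193 mm) begins 47 mm behind the grasp point.
Start: joints at [81.251, 20.546, 0.682, 0, -70.136, -16.507], TCP at [0.288, 0.61, 0.227] pointing down, gripper open.
Joint ranges: [-176.03, 176.03], [-82.01, 121.73], [-58.28, 71.71], [-173.87, 95.51], [-174.79, -0.11], [-173.66, 173.66]. Speed limits (degrees/s): [136.94, 136.94, 172.46, 180, 180, 180].

### API

Orientations are given as [roll, pitch, yaw] about the fixed x, y, z axes, in that order (R = Rz(yaw) Ry(pitch) Rx(roll)).
In Python, from plant import ctrl gives the robot as it stands.
- The arm moves only by the tool apply_moves, never from a script. Its argument "targets" is a list of rows, each an object with "travel": the shift along the tool's x, y, z in mm, a list of three; "roll": the turn about the tool's z in degrees; "jaw": the finger opening in mm, from 0 to 87.6. In form: [{"travel": [tx, ty, tz], "roll": roll, "jaw": jaw}, ...]. A call has 1 to 10 rows; each row shifts and turns the commanded pose from where the row before left it, along the tool's axes as they then stand; what a row does not reach is not made up. A row lasts 1/10 s, in which the tool goes at most 50 mm and 8.59 degrees, less where a joint would pass 70% of its speed; a pose out of reach is approached as far as the arm can. A call with a gripper value outside its range is refused whole. The fingers move at their own pace and stop on an object; the grip force is fixed at half the most. Time passes only in rows, so rows that do not move let the fingers close. It gives the time, the measured TCP pose, the force, the opening and the grip force at its end, in the units of the state.
- ctrl.get_obs(): the state, without advancing time (a new reading comes with each control period).
- ctrl.snapshot(name): name is "side" or "top"; returns the picture (480x640x3 uint8, red, green, blue); there is no depth.
- ctrl.calibration(name): a dict with "K" (3x3 intrinsics, pixels), "extrinsics" (4x4, takes a point from camera to world coordinates). Camera axes: x right, y down, z forward; pixel columns grow to the right and rows downward; lengths in m; the calibration is good to about 2 mm. A picture is of the moment at which its call begins. calibration takes no time and is no camera call.
- ctrl.close_job(): hands the job in; it is judged then, once.
The state is a dict: "clock": time; "joint_pos": joint angles; "qvel": joint speeds; "tau": joint torques, N m; "tool_pos": TCP position; "orientation": TCP orientation; "force": force on the tool from outside, world axes, zero at the start; "moment": the same for the moment, N m; "opening": finger opening in m; "gripper_force": force on a finger pad.
Only numpy, scipy, OpenCV 4.12 (cv2) and the standard library are available. Lean on these libraries where they do the work, as an engineer would, in place of code of your own. Each camera call takes 0.05 s, during which the arm holds its last target. There are 200 camera calls.

## Working session

There is one attempt and no reset: what is moved stays moved. The work goes in short steps, Python scripts to look and compute and a tool call to move; the robot and the scene stay as the last step left them, time stands still between calls to the robot, and variables do not carry over. Pictures are saved under pics/ and viewed, at most 10 in all, crops included, and the job is handed in when it is done.

Besides the shell and the picture viewer there is one more tool, called in YAML: its name, and indented under it one key for each argument. apply_moves: Moves the arm, as the interface text tells. Its arguments: {"type":"object","properties":{"targets":{"type":"array","items":{"type":"object","properties":{"travel":{"type":"array","items":{"type":"number"}},"roll":{"type":"number"},"jaw":{"type":"number"}}}}},"required":["targets"]}

```bash
mkdir -p pics
python3 - <<'E'
from plant import ctrl
import cv2,numpy as np
for n in("top","side"):
    im=ctrl.snapshot(n); cv2.imwrite(f"pics/{n}0.png",im[:,:,::-1]); c=ctrl.calibration(n); print(n,np.round(c["K"],1).tolist(),np.round(c["extrinsics"],3).tolist())
o=ctrl.get_obs();print(o["clock"],o["tool_pos"],o["orientation"],o["opening"])
E
```

```text
top [[580.3, 0.0, 312.7], [0.0, 580.3, 240.1], [0.0, 0.0, 1.0]] [[0.018, -0.998, 0.068, 0.485], [-1.0, -0.018, 0.01, -0.18], [-0.009, -0.068, -0.998, 1.72], [0.0, 0.0, 0.0, 1.0]]
side [[557.0, 0.0, 314.7], [0.0, 557.0, 233.6], [0.0, 0.0, 1.0]] [[0.957, -0.187, 0.222, 0.233], [-0.29, -0.573, 0.766, -1.503], [-0.016, -0.798, -0.603, 1.172], [0.0, 0.0, 0.0, 1.0]]
0.1 [0.28783505 0.61007418 0.22599384] [ 1.79912606e+02 -9.24909377e-03 -2.52631745e+01] 0.08780672541757441
```

View pics/top0.png

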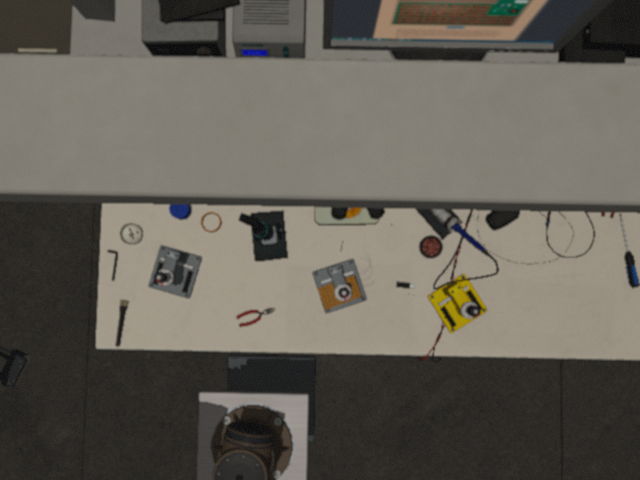

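View pics/side0.png

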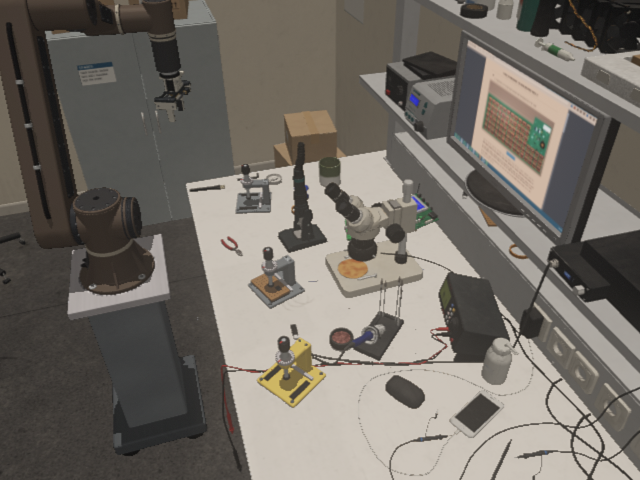

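The top view shows the brown board's clamp near (340,285), the empty grey clamp near (175,272) and a yellow look-alike near (460,305). In the side view the target knob is near (268,253). I'll zoom in on the target next.

Run:
```python
import cv2,numpy as np
a=cv2.imread("pics/top0.png")[250:320,305:375]; b=cv2.imread("pics/side0.png")[235:305,240:310]
cv2.imwrite("pics/crop.png",np.hstack([cv2.resize(x,(400,400),interpolation=cv2.INTER_NEAREST) if 0 else cv2.resize(x,(400,400),interpolation=cv2.INTER_CUBIC) for x in(a,b)]))
for n,x,o in(("top",a,(305,250)),("side",b,(240,235))):
    m=(x.max(2)<60).astype(np.uint8); k,l,s,c=cv2.connectedComponentsWithStats(m)
    for i in range(1,k):
        if s[i,4]>15: print(n,s[i]+np.array([*o,0,0,0]),c[i]+o)
```

```text
top [339 288  10   9  29] [343.4137931  291.27586207]
```

View pics/crop.png

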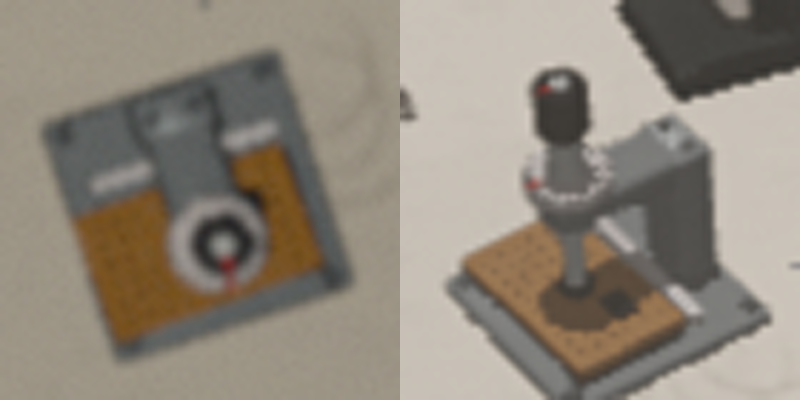

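```bash
cat > h.py <<'E'
import numpy as np
from plant import ctrl
def ray(n,p):
    c=ctrl.calibration(n);E=np.array(c["extrinsics"]);d=E[:3,:3]@np.linalg.solve(np.array(c["K"]),[*p,1.]);return E[:3,3],d/np.linalg.norm(d)
def plane(n,p,z):
    o,d=ray(n,p);return np.round(o+d*(z-o[2])/d[2],4)
def tri(p,q):
    (a,d),(b,e)=ray("top",p),ray("side",q);s=np.linalg.lstsq(np.c_[d,-e],b-a,rcond=None)[0]
    return np.round((a+d*s[0]+b+e*s[1])/2,4),np.linalg.norm(a+d*s[0]-b-e*s[1])
E
python3 - <<'E'
from h import *
print("knob",plane("top",(343.4,292.1),.164),plane("side",(267.6,253.2),.149),tri((343.4,292.1),(267.6,252.5)))
print("dial",plane("top",(305+217/5.714-.4,250+244/5.714-.4),.106))
print("spare",plane("top",(163,278),.164))
print("yellow",plane("top",(472,310),.164))
print("black stand base",[plane("top",p,0.01) for p in((252,212),(287,258),(268,235))], tri((246,218),(300,148)))
print("microscope",[plane("side",p,0.0) for p in((328,262),(343,290))])
E
```

```text
knob [ 0.454  -0.2489  0.164 ] [ 0.4506 -0.2518  0.149 ] (array([ 0.4525, -0.2493,  0.1494]), np.float64(0.00244526069700482))
dial [ 0.4522 -0.2492  0.106 ]
spare [0.4826 0.2353 0.164 ]
yellow [ 0.4129 -0.5915  0.164 ]
black stand base [array([0.6826, 0.0188, 0.01  ]), array([ 0.548, -0.088,  0.01 ]), array([ 0.615 , -0.0303,  0.01  ])] (array([ 0.6273, -0.0045,  0.337 ]), np.float64(0.005882221983288959))
microscope [array([ 0.6602, -0.175 ,  0.    ]), array([ 0.6629, -0.3164,  0.    ])]
```

apply_moves:
  targets:
    - {"travel":[15,16,-5],"roll":0,"jaw":87}
    - {"travel":[32,34,-5],"roll":0,"jaw":87}
    - {"travel":[32,34,-5],"roll":0,"jaw":87}
    - {"travel":[32,34,-5],"roll":0,"jaw":87}
    - {"travel":[32,34,-5],"roll":0,"jaw":87}
    - {"travel":[32,34,-5],"roll":0,"jaw":87}
    - {"travel":[32,34,0],"roll":0,"jaw":87}
    - {"travel":[32,34,0],"roll":0,"jaw":87}
    - {"travel":[32,34,0],"roll":0,"jaw":87}
    - {"travel":[32,34,0],"roll":0,"jaw":87}

```text
clock: 1.1
tool_pos: [0.4246, 0.188, 0.2569]
orientation: [-180.0, 0.0, -25.2]
force: [2.6, 0.5, 0.5]
opening: 0.0866
gripper_force: 0.0
```

apply_moves:
  targets:
    - {"travel":[21,39,0],"roll":0,"jaw":87}
    - {"travel":[21,39,0],"roll":0,"jaw":87}
    - {"travel":[21,39,0],"roll":0,"jaw":87}
    - {"travel":[21,39,0],"roll":0,"jaw":87}
    - {"travel":[21,39,0],"roll":0,"jaw":87}
    - {"travel":[21,39,0],"roll":0,"jaw":87}
    - {"travel":[21,39,0],"roll":0,"jaw":87}
    - {"travel":[21,39,0],"roll":0,"jaw":87}
    - {"travel":[21,39,0],"roll":0,"jaw":87}
    - {"travel":[21,35,0],"roll":0,"jaw":87}

```text
clock: 2.1
tool_pos: [0.4493, -0.2507, 0.2567]
orientation: [-180.0, 0.0, -25.3]
force: [1.0, 0.4, -0.5]
opening: 0.0876
gripper_force: 0.0
```

Run:
```python
from h import *
import cv2
ims=[]
a=ctrl.snapshot("side")[180:330,200:350]; b=ctrl.snapshot("top")[200:350,270:420]
cv2.imwrite("pics/above.png",np.hstack([cv2.resize(x,(400,400),interpolation=cv2.INTER_CUBIC) for x in(b,a)])[:,:,::-1])
o=ctrl.get_obs();print(o["clock"],o["tool_pos"],o["orientation"],o["joint_pos"])
y=np.radians(o["orientation"][2]);d=np.array([.4525,-.2497])-o["tool_pos"][:2]
print("tool dxy mm",1e3*np.array([d@[np.cos(y),np.sin(y)],d@[np.sin(y),-np.cos(y)]]))
```

```text
2.2 [ 0.44947067 -0.25246739  0.25590456] [ 1.79937152e+02  9.13989289e-02 -2.55095439e+01] [-7.45601181e+00  4.37480304e+00 -1.64886522e+01  3.36102685e-02
 -6.92429240e+01  7.19345772e+01]
tool dxy mm [ 1.54220365 -3.80222505]
```

View pics/above.png

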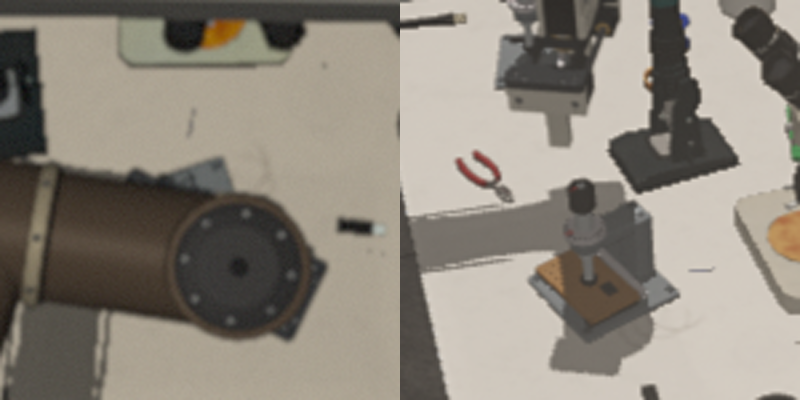

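The top view shows the arm over the target clamp. In the side view the gripper is directly above the target knob, which is at crop pixel (582,195). I'll centre it, descend and close.

apply_moves:
  targets:
    - {"travel":[1.5,-3,10],"roll":0,"jaw":87}
    - {"travel":[0,0,12],"roll":0,"jaw":87}
    - {"travel":[0,0,12],"roll":0,"jaw":80}
    - {"travel":[0,0,12],"roll":0,"jaw":70}
    - {"travel":[0,0,12],"roll":0,"jaw":60}
    - {"travel":[0,0,12],"roll":0,"jaw":60}
    - {"travel":[0,0,12],"roll":0,"jaw":60}
    - {"travel":[0,0,12],"roll":0,"jaw":60}
    - {"travel":[0,0,10],"roll":0,"jaw":60}
    - {"travel":[0,0,0],"roll":0,"jaw":60}

```text
clock: 3.2
tool_pos: [0.4516, -0.2465, 0.1512]
orientation: [180.0, 0.2, -25.3]
force: [-0.9, -0.1, -0.2]
opening: 0.0604
gripper_force: 0.0
```

apply_moves:
  targets:
    - {"travel":[0,0,0],"roll":0,"jaw":45}
    - {"travel":[0,0,0],"roll":0,"jaw":36}
    - {"travel":[0,0,0],"roll":0,"jaw":32}
    - {"travel":[0,0,0],"roll":0,"jaw":28}
    - {"travel":[0,0,0],"roll":0,"jaw":24}
    - {"travel":[0,0,0],"roll":0,"jaw":20}
    - {"travel":[0,0,0],"roll":0,"jaw":15}
    - {"travel":[0,0,0],"roll":0,"jaw":15}

```text
clock: 4.0
tool_pos: [0.4513, -0.2495, 0.1538]
orientation: [179.7, 0.0, -25.2]
force: [-4.6, -16.6, 1.8]
opening: 0.0274
gripper_force: 29.9
```

apply_moves:
  targets:
    - {"travel":[0,1,0],"roll":0,"jaw":15}
    - {"travel":[0,0,0],"roll":0,"jaw":15}
    - {"travel":[0,0,0],"roll":0,"jaw":15}

```text
clock: 4.3
tool_pos: [0.4512, -0.2498, 0.1538]
orientation: [179.8, -0.0, -25.3]
force: [-3.6, -13.5, 2.2]
opening: 0.0279
gripper_force: 29.9
```

Run:
```python
from h import *
import cv2
a=ctrl.snapshot("side")[210:310,220:320]; cv2.imwrite("pics/grip.png",cv2.resize(a,(600,600),interpolation=cv2.INTER_CUBIC)[:,:,::-1])
o=ctrl.get_obs();print(o["clock"],o["tool_pos"],o["orientation"],o["force"],o["moment"],o["opening"],o["gripper_force"])
```

```text
4.35 [ 0.45115796 -0.24983712  0.15377173] [ 1.79800643e+02 -1.33215806e-02 -2.52543777e+01] [ -4.21629962 -13.25237955   2.26403029] [-4.60542856  1.58287209  0.03450518] 0.027950234738891144 29.92564558982849
```

View pics/grip.png

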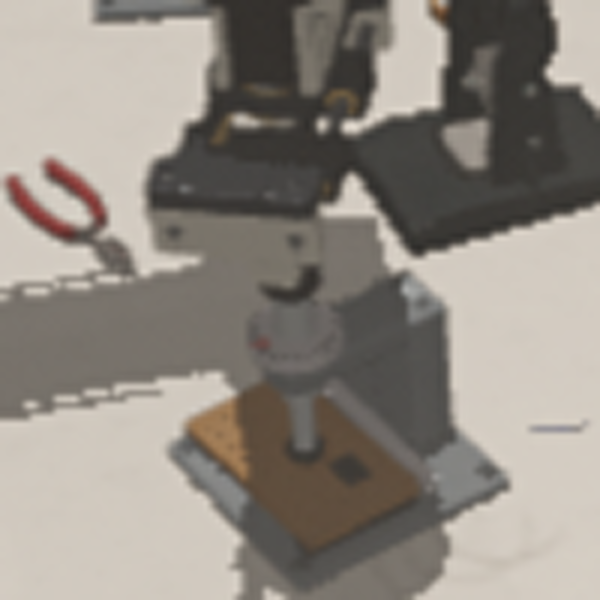

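The side view shows the pads gripping the knob at about (290,285), with the dial mark at (262,343). The grip is off-centre along the closing line, so I'll shift the tool.

apply_moves:
  targets:
    - {"travel":[0,2,0],"roll":0,"jaw":15}
    - {"travel":[0,2,0],"roll":0,"jaw":15}
    - {"travel":[0,0,0],"roll":0,"jaw":15}
    - {"travel":[0,0,0],"roll":0,"jaw":15}

```text
clock: 4.75
tool_pos: [0.451, -0.2509, 0.1537]
orientation: [-179.9, -0.1, -25.3]
force: [-0.6, 2.5, 6.1]
opening: 0.028
gripper_force: 29.9
```

apply_moves:
  targets:
    - {"travel":[0,0,0],"roll":5,"jaw":15}
    - {"travel":[0,0,0],"roll":5,"jaw":15}
    - {"travel":[0,0,0],"roll":5,"jaw":15}
    - {"travel":[0,0,0],"roll":5,"jaw":15}
    - {"travel":[0,0,0],"roll":5,"jaw":15}
    - {"travel":[0,0,0],"roll":5,"jaw":15}
    - {"travel":[0,0,0],"roll":5,"jaw":15}
    - {"travel":[0,0,0],"roll":5,"jaw":15}

```text
clock: 5.55
tool_pos: [0.4514, -0.251, 0.1538]
orientation: [-179.9, -0.1, -65.4]
force: [-0.5, 2.0, 4.6]
opening: 0.0275
gripper_force: 29.9
```

apply_moves:
  targets:
    - {"travel":[0,0,0],"roll":5,"jaw":15}
    - {"travel":[0,0,0],"roll":5,"jaw":15}
    - {"travel":[0,0,0],"roll":5,"jaw":15}
    - {"travel":[0,0,0],"roll":5,"jaw":15}
    - {"travel":[0,0,0],"roll":5,"jaw":15}
    - {"travel":[0,0,0],"roll":5,"jaw":15}
    - {"travel":[0,0,0],"roll":5,"jaw":15}
    - {"travel":[0,0,0],"roll":5,"jaw":15}
    - {"travel":[0,0,0],"roll":5,"jaw":15}
    - {"travel":[0,0,0],"roll":0,"jaw":15}

```text
clock: 6.55
tool_pos: [0.4516, -0.2513, 0.1538]
orientation: [-179.8, 0.0, -110.3]
force: [0.6, 0.0, 3.9]
opening: 0.0281
gripper_force: 29.9
```

Run:
```python
from h import *
import cv2
a=ctrl.snapshot("side")[210:310,220:320]; cv2.imwrite("pics/turned.png",cv2.resize(a,(600,600),interpolation=cv2.INTER_CUBIC)[:,:,::-1])
o=ctrl.get_obs();print(o["clock"],o["tool_pos"],o["orientation"],o["force"],o["moment"],o["joint_pos"])
```

```text
6.6 [ 0.45155328 -0.25136439  0.153761  ] [-1.79845321e+02  1.83324848e-02 -1.10125286e+02] [1.21694946 0.45466787 4.65134174] [-0.05793378 -0.8130084   0.02555798] [-7.30502424e+00  9.16552200e+00 -2.51378929e+01  1.99465934e-02
 -5.55416962e+01 -1.28315501e+01]
```

View pics/turned.png

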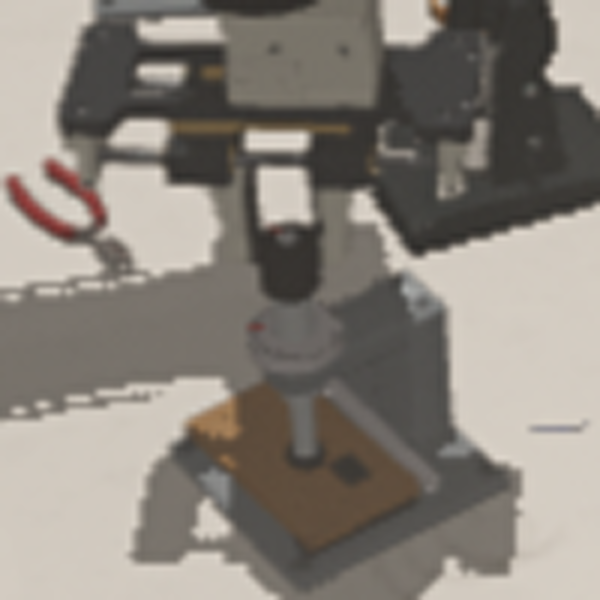

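The turned view shows the foot down on the board. The dial mark has moved only slightly, to (255,327), while the knob mark is at (278,230), so the clutch has slipped. I'll turn a little further for margin, then release and lift.

apply_moves:
  targets:
    - {"travel":[0,0,0],"roll":5,"jaw":15}
    - {"travel":[0,0,0],"roll":5,"jaw":15}
    - {"travel":[0,0,0],"roll":0,"jaw":15}
    - {"travel":[0,0,0],"roll":0,"jaw":40}
    - {"travel":[0,0,0],"roll":0,"jaw":70}
    - {"travel":[0,0,0],"roll":0,"jaw":80}
    - {"travel":[0,0,0],"roll":0,"jaw":80}
    - {"travel":[0,0,-10],"roll":0,"jaw":80}
    - {"travel":[0,0,-25],"roll":0,"jaw":80}
    - {"travel":[0,0,-30],"roll":0,"jaw":80}

```text
clock: 7.6
tool_pos: [0.4497, -0.2511, 0.2183]
orientation: [179.9, -0.0, -120.2]
force: [-0.1, -1.2, -0.3]
opening: 0.0772
gripper_force: 0.0
```

apply_moves:
  targets:
    - {"travel":[0,0,-40],"roll":0,"jaw":80}
    - {"travel":[0,0,-40],"roll":0,"jaw":80}
    - {"travel":[0,0,-20],"roll":0,"jaw":80}
    - {"travel":[0,0,0],"roll":0,"jaw":80}

```text
clock: 8.0
tool_pos: [0.4516, -0.2518, 0.3223]
orientation: [-179.6, 0.1, -120.2]
force: [0.5, -0.2, -0.2]
opening: 0.0802
gripper_force: 0.0
```

Run:
```python
from h import *
import cv2
a=ctrl.snapshot("side")[230:310,235:315]; b=cv2.imread("pics/side0.png")[230:310,235:315,::-1]
cv2.imwrite("pics/end.png",np.hstack([cv2.resize(x,(400,400),interpolation=cv2.INTER_CUBIC) for x in (b,a)])[:,:,::-1])
o=ctrl.get_obs();print(o["clock"],o["tool_pos"],o["force"])
```

```text
8.05 [ 0.45088643 -0.25135044  0.3199906 ] [-0.15658047 -0.94283085 -0.89146608]
```

View pics/end.png

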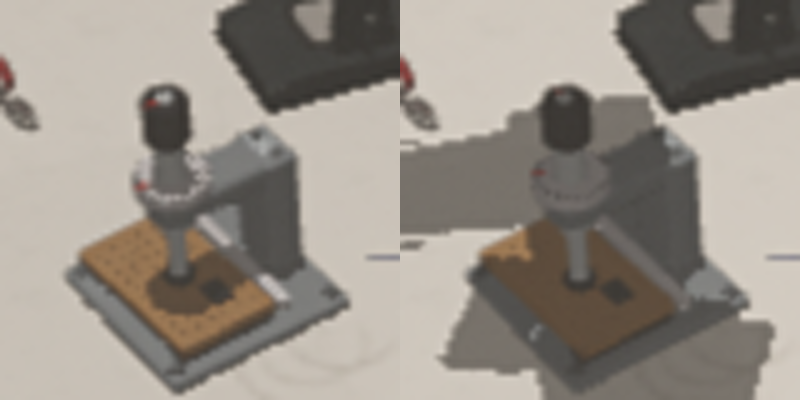

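The end view shows the board unmoved and the foot down on it. The dial mark is at the left (540,172) and the knob mark is at the back (560,92), well past it clockwise.

```bash
python3 -c "
from plant import ctrl
print(ctrl.close_job())"
```

```text
the job is handed in; nothing more can be done
None
```

I turned the knob of the clamp over the board about 95° clockwise until its clutch slipped well past 15° (judged by eye from the marks), then let go and handed the job in; the foot is down on the unmoved board, I never gripped the empty clamp, and no verdict came back.

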